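# Isolate and tag out the guarded switch

## Task

Take the circuit out of service: on the leaning grey switch box, reach inside the yellow guard collar and turn the black selector handle clockwise until its white pointer points straight at the red mark. Then hang the red tag by its hole on the steel peg of the same box, so that it hangs down the sloping face and lies flat against it, grip rib outward, and let go. Leave the green tag and the other things on the table where they are.

Things in the scene. Friction and masses are not known exactly. Their poses are not given: they have to be found in the camera images.
- panel: Grey switch box 230 x 330 x 70 mm, fixed on a low stand, leaning: its flat face looks up and towards the robot, normal 30 degrees from vertical. Place and heading (up to 17 degrees) vary. Origin: centre of the face, 140 mm above the table; x up the slope (away from the robot), y left across the face, z out of it. Face: 115 mm up and down, 165 mm left and right of the origin; collar left, peg right.
- collar_rim (a point): Centre of the open outer rim of the round yellow guard collar around the selector, on the turning axis, at panel x 0, y +85, z +40 mm. Collar: inner diameter 108, outer 120, 40 mm high from the face. A red mark on rim and dial at 3 o'clock (panel -y) and a flat red plate on the face beside it; the other dial marks are white.
- selector_grip (a point): Middle of the black selector's grip bar, on the turning axis, 30 mm above the face; x along the bar to its pointer end (white line), z out of the face. Bar 64 mm long, 18 wide, parallel sides, top 40 mm above the face, flush with the collar rim; turning disc (72 mm diameter) below it, top at 6 mm. About 45 mm free beside each flank: open fingers only 35 to 55 mm; approach square to the face.
- selector (a joint): Selector angle in rad, clockwise as seen from outside the face: 0 when the pointer points up the slope (panel +x), 1.571 when it points right (panel -y) at the red mark, where it must be. Starts between 0.15 and 0.7, can overrun to a stop at 2.4; no detents; stays where it is left (friction about 0.15 N m).
- peg_root (a point): Foot of the steel peg, on the face at panel x +70, y -85 mm; axes as the panel's (z along the peg, out of the face). The peg is round, 16 mm in diameter and 40 mm long with a chamfered tip, square to the face.
- red_tag: Loose red lockout tag, a rigid plate 150 x 75 x 6 mm, about 0.12 kg, lying on the table with its grip rib up. Origin: centre of the plate's underside; x along its length towards the hole, z up through the rib. The upright grip rib, for picking it up, is centred on the plate: 60 mm long along x, 16 mm wide, its top 37 mm above the underside. Its place is swapped at random with the green tag's.
- red_tag_hole (a point): Centre, at the underside, of the red tag's 30 mm through hole, 56 mm from the tag's origin along its x.
- green_tag: Loose green tag of the same shape as the red one; not to be moved. Origin: centre of its underside.
- mug: Loose blue mug, 80 mm wide, 90 mm high; bystander. Origin: centre of its underside.
- screwdriver: Loose orange screwdriver, 200 mm long, 30 mm high at most, lying flat; bystander. Origin: under its middle.
- tape: Loose blue tape roll, 100 mm wide, 48 mm high; bystander. Origin: centre of its underside.
- spray: Loose blue spray can, 62 mm wide, 190 mm high; bystander. Origin: centre of its underside.
- jar: Loose amber jar, 70 mm wide, 80 mm high; bystander. Origin: centre of its underside.
Things that resemble listed ones, but are neither listed nor needed, are in the scene too. Of the things shaped like the red_tag, the red one is meant.

How it is judged (in metres and radians):
On the way, in this order (a step that is already met when the one before it is completed fails the run):
1. the selector points at the red mark (within 8 degrees) before the red tag is hung (value of joint selector between 1.431 and 1.711 rad), for 0.3 s.
2. the red tag is on the peg, hanging down the face and flat against it (x of red_tag_hole in the frame of peg_root between -0.01 and 0.01 m and y of red_tag_hole in the frame of peg_root between -0.01 and 0.01 m and z of red_tag_hole in the frame of peg_root between -0.004 and 0.007 m and angle between the z axis of red_tag and the z axis of panel, either way round below 0.15 rad and x of red_tag in the frame of peg_root below -0.045 m), for 0.2 s.
At the end, for the whole second after the job is handed in: Selector within 8 degrees of the red mark (1.571 +/- 0.14 rad), still. Red tag on the peg at rest: hole centre within 10 mm of the peg axis along each face direction, underside within 7 mm of the face there, flat to it within 0.15 rad, tag centre at least 45 mm down-slope of the peg (all of step 1 and all of step 2 and linear speed of red_tag below 0.02 m/s and velocity of joint selector between -0.05 and 0.05 rad/s); the robot touches nothing.
It fails at once if the green tag is moved by more than 30 mm (distance of green_tag from where it was at the start of the episode above 0.03 m).
It fails at once if the mug, screwdriver, tape roll, spray can or jar is moved by more than 30 mm (distance of any of mug, screwdriver, tape, spray, jar from where it was at the start of the episode above 0.03 m).
It also fails if it takes over 61 s, if anything falls off the work surface, if the arm or the gripper's body presses on something with over 40 N, if the wrist force passes 120 N, or if a joint passes its speed limit or range.

## Robot

A 6-joint arm with a two-finger parallel gripper is mounted at the origin on the work surface. World frame = base frame: x ahead of the robot, y to its left, z up, the work surface at z = 0. Lengths are in mm, angles in degrees, forces in N, time in s.
With the tool pointing down it reaches from about 350 to 850 mm from the base axis. Payload 8.1 kg.
Tool frame: the origin (TCP) lies midway between the tips of the shut fingers; the grasp point (between the pads) lies 19 mm behind it; z points along the fingers, y is the line along which they close (so a half turn about z gives the same grasp; the last joint's range is limited). The gripper opens to 85 mm and grips with 20 to 120 N. Pads are 22 mm wide; open, the fingers measure 114 mm over their backs; the gripper's body (76 mm by 85 mm) begins 54 mm behind the grasp point. The pads swing forward as they close: fully open they stand 13 mm farther back than shut.
Start: joints at [-76.685, 7.471, 85.268, -0, 87.261, -4.893], TCP at [187.507, -569.953, 231.292] pointing down, gripper open.
Joint ranges: [-169.43, 169.43], [-51.17, 129.36], [1.28, 143.12], [-76.62, 256.62], [0, 156.53], [-152.29, 152.29]. Speed limits (degrees/s): [136.94, 136.94, 159.86, 180, 180, 180].

## Interface

Orientations are given as [roll, pitch, yaw] about the fixed x, y, z axes, in that order (R = Rz(yaw) Ry(pitch) Rx(roll)).
In Python, from bench import r gives the robot as it stands. The module is installed in compiled form; this text tells all that it offers.
- The arm moves only by the tool jog_arm, never from a script. Its argument "rows" is a list of rows, each a list of 2 entries, a list of its own where there are three numbers: the shift along the tool's x, y, z in mm, then the turn, a rotation vector about the tool's x, y, z in rad. A call has 1 to 10 rows; each row is the pose to reach, as a shift and turn from the pose commanded when the call began, along the tool's axes at that moment; what a row does not reach only later rows make up. A row lasts 1/10 s, in which the tool goes at most 50 mm and 8.59 degrees, less where a joint would pass 70% of its speed; a pose out of reach is approached as far as the arm can. A call with a gripper value outside its range is refused whole. "grip" is the finger opening in mm, from 0 to 85.4, set as the call begins (left out, the last holds). The fingers move at their own pace and stop on an object; "force" is the grip in N (left out, the last holds). Time passes only in rows, so rows that repeat a pose let the fingers close. It gives the time, the measured TCP pose, the force, the opening and the grip force at its end, in the units of the state.
- r.sense(): the state, without advancing time (a new reading comes with each control period).
- r.snapshot(name): name is "scene" or "top"; returns (picture, depth): 400x640x3 uint8, blue, green, red; 400x640 float32, mm along the optical axis (not along the pixel's ray), 0 where there is no reading.
- r.camera_params(name): a dict with "fx", "fy", "cx", "cy" (pixels), "pose" (4x4, takes a point from camera to world coordinates). Camera axes: x right, y down, z forward; pixel columns grow to the right and rows downward; lengths in mm; the calibration is good to about 2 mm. A picture is of the moment at which its call begins. camera_params takes no time and is no camera call.
- r.hand_in(): hands the job in; it is judged then, once.
The state is a dict: "time": time; "joint_pos": joint angles; "qd": joint speeds; "joint_efforts": joint torques, N m; "tool_pos": TCP position; "tcp_rot": TCP orientation; "ft_force": force on the tool from outside, world axes, zero at the start; "wrist_torque": the same for the moment, N m; "finger_gap": finger opening in mm; "grip_force": force on a finger pad.
Only numpy, scipy, OpenCV 4.12 (cv2) and the standard library are available. Lean on these libraries where they do the work, as an engineer would, in place of code of your own. Each camera call takes 0.05 s, during which the arm holds its last target. There are 200 camera calls.

## Working session

There is one attempt and no reset: what is moved stays moved. The work goes in short steps, Python scripts to look and compute and a tool call to move; the robot and the scene stay as the last step left them, time stands still between calls to the robot, and variables do not carry over. Pictures are saved under pics/ and viewed, at most 10 in all, crops included, and the job is handed in when it is done.

Besides the shell and the picture viewer there is one more tool, called after ">>>" in YAML: its name, and indented under it one key for each argument. jog_arm: Moves the arm, as the interface text tells. Its arguments: {"type":"object","properties":{"rows":{"type":"array"},"grip":{"type":"number"},"force":{"type":"number"}},"required":["rows"]}

```bash
mkdir -p pics; python3 - <<'E'
from bench import r
import cv2,numpy as np
for n in("scene","top"):
    p,d=r.snapshot(n); cv2.imwrite(f"pics/{n}0.png",p); np.save(f"{n}0.npy",d)
    c=r.camera_params(n); print(n,{k:np.round(v,3).tolist() for k,v in c.items()})
print(r.sense())
E
```

```text
scene {'fx': 440.96, 'fy': 440.96, 'cx': 312.087, 'cy': 194.739, 'pose': [[-0.049, 0.721, -0.691, 1572.938], [0.999, 0.039, -0.03, 44.511], [0.005, -0.692, -0.722, 1290.942], [0.0, 0.0, 0.0, 1.0]]}
top {'fx': 390.292, 'fy': 390.292, 'cx': 312.703, 'cy': 205.552, 'pose': [[0.001, -0.997, 0.083, 369.643], [-1.0, -0.001, 0.004, -9.506], [-0.004, -0.083, -0.997, 1374.807], [0.0, 0.0, 0.0, 1.0]]}
{'time': 0.1, 'joint_pos': array([-7.66877202e+01,  7.51225233e+00,  8.53233155e+01, -1.23403892e-03,
        8.72614847e+01, -4.89497071e+00]), 'qd': array([ 0.105367  , -0.06813913, -0.03685881, -0.00651372, -0.04634588,
        0.10733285]), 'joint_efforts': array([ 5.60078443e-04, -5.70955217e+01, -5.01941442e+01, -2.85224569e-04,
        8.16633197e-03,  6.78800461e-05]), 'tool_pos': array([ 187.35279001, -569.47514979,  230.33134795]), 'tcp_rot': array([-1.79903196e+02, -7.05340885e-03,  1.82073045e+01]), 'ft_force': array([ 1.03795751, -0.47409224,  0.27380406]), 'wrist_torque': array([0.01351665, 0.06787269, 0.00244832]), 'grip_force': 0.0, 'finger_gap': 85.58101640181587}
```

View pics/scene0.png

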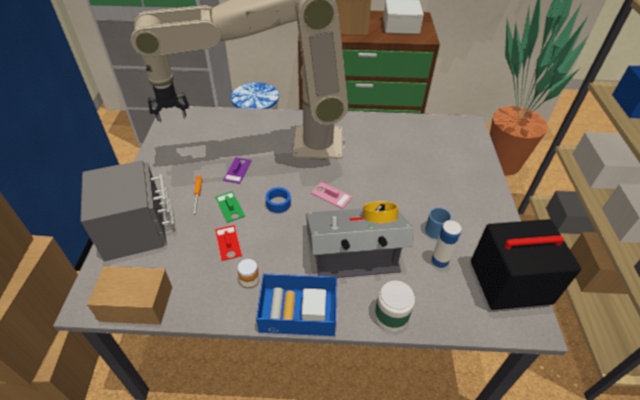

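View pics/top0.png

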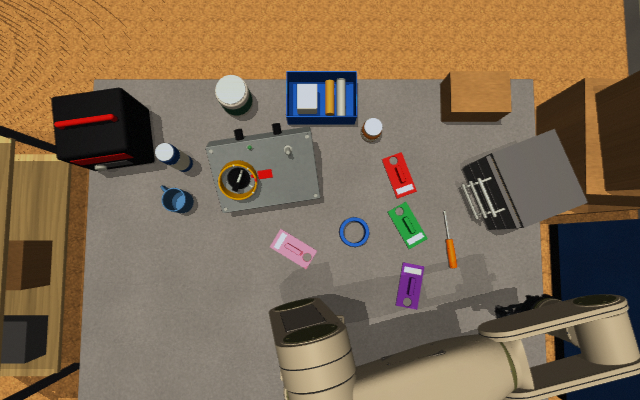

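```bash
cat > h.py <<'E'
import numpy as np,cv2
from bench import r
from scipy.optimize import least_squares
from scipy.spatial.transform import Rotation as Ro
def cloud(n,d):
    c=r.camera_params(n);v,u=np.mgrid[:400,:640]
    P=np.stack([(u-c["cx"])/c["fx"]*d,(v-c["cy"])/c["fy"]*d,d],-1)
    T=np.array(c["pose"]);return P@T[:3,:3].T+T[:3,3]
def hsv(p): return cv2.cvtColor(p,cv2.COLOR_BGR2HSV)
def ray(n,u,v,pl_n,pl_d):  # onto plane n.p=d
    c=r.camera_params(n);T=np.array(c["pose"])
    k=T[:3,:3]@np.array([(u-c["cx"])/c["fx"],(v-c["cy"])/c["fy"],1]);o=T[:3,3]
    return o+k*(pl_d-pl_n@o)/(pl_n@k)
E
python3 - <<'E'
from h import *
p=cv2.imread("pics/top0.png");d=np.load("top0.npy");W=cloud("top",d);H=hsv(p)
print("table z",np.median(W[280:300,120:200,2]))
m=np.zeros((400,640),np.uint8);cv2.fillPoly(m,[np.array([[215,148],[305,133],[317,190],[228,207]])],1)
grey=(m>0)&(H[...,1]<50)
Q=W[grey];
for _ in range(6):
    c=Q.mean(0);n=np.linalg.svd(Q-c,full_matrices=False)[2][2];n*=np.sign(n[2]);e=(Q-c)@n;Q=Q[abs(e)<max(2.5,1.5*e.std())]
print("n",n,"tilt",np.degrees(np.arccos(n[2])),"head",np.degrees(np.arctan2(-n[1],-n[0])),e.std(),len(Q))
h=np.arctan2(-n[1],-n[0])
t=np.radians(30)
X=np.array([np.cos(t)*np.cos(h),np.cos(t)*np.sin(h),np.sin(t)]);Y=np.array([-np.sin(h),np.cos(h),0]);Z=np.cross(X,Y);R=np.stack([X,Y,Z],1)
# panel-aligned coords about c
L=(W-c)@R
off=np.median(L[grey][:,2]);print("z off",off)
box=(m>0)
yel=box&(H[...,0]>15)&(H[...,0]<32)&(H[...,1]>120)&(abs(L[...,2]-40)<6)
q=L[yel][:,:2];s=least_squares(lambda a:np.hypot(*(q-a[:2]).T)-57,[q[:,0].mean(),q[:,1].mean()],loss="soft_l1",f_scale=2)
print("collar in c-frame",s.x,len(q))
pm=box&(L[...,2]>15)&(L[...,1]<s.x[1]-90); q2=L[pm]; v,u=np.where(pm);print("peg",len(q2),np.round(q2[:10]).tolist(),np.median(q2,0),u.mean(),v.mean())
# origin from collar
A=s.x-np.array([0,85]);
# height constraint: origin z 140
print("origin",c+R@np.array([A[0],A[1],0]))
lo=np.abs(L[...,2]-40)<8
blk=box&(np.hypot(L[...,0]-s.x[0],L[...,1]-s.x[1])<48)
wh=blk&(H[...,1]<60)&(H[...,2]>150)
print("white in selector frame",np.round(L[wh]-np.r_[s.x,0]).tolist())
# tags
for nm,mk in(("red",((H[...,0]<6)|(H[...,0]>174))&(H[...,1]>150)),("green",(H[...,0]>50)&(H[...,0]<75)&(H[...,1]>120))):
    mk=mk.astype(np.uint8);mk[:, :350]=0;mk[:,440:]=0;mk[:140]=0;mk[260:]=0
    cs=max(cv2.findContours(mk,0,2)[0],key=cv2.contourArea);b=cv2.minAreaRect(cs)
    bp=np.array([ray("top",*q,np.array([0,0,1.]),6) for q in cv2.boxPoints(b)]);print(nm,np.round(bp,1).tolist(),np.round(bp.mean(0),1))
im=cv2.resize(p[120:260,200:440],None,fx=3.3,fy=3.3,interpolation=2);cv2.imwrite("pics/crop0.png",im)
np.savez("pan.npz",c=c,R=R)
E
```

```text
table z 0.019814735758473034
n [-0.4937823  -0.07751906  0.86612345] tilt 29.988762333433247 head 8.922062824333368 1.353381389065316 2933
z off 0.21668315884967623
collar in c-frame [-16.60160557 113.40764295] 176
peg 52 [[402.0, -97.0, 1183.0], [402.0, -97.0, 1183.0], [402.0, -97.0, 1183.0], [402.0, -97.0, 1183.0], [60.0, -53.0, 19.0], [60.0, -56.0, 20.0], [59.0, -59.0, 18.0], [58.0, -62.0, 16.0], [58.0, -50.0, 20.0], [59.0, -53.0, 27.0]] [ 59.27458858 -60.75892151  41.56223167] 278.0576923076923 158.84615384615384
origin [576.12554092 149.66752042 140.64287185]
white in selector frame [[24.0, -15.0, 42.0], [22.0, -11.0, 42.0], [22.0, -14.0, 44.0], [18.0, -10.0, 42.0], [18.0, -14.0, 43.0], [15.0, -10.0, 41.0], [11.0, -5.0, 37.0], [13.0, -9.0, 45.0], [9.0, -5.0, 42.0], [8.0, -8.0, 41.0], [5.0, -4.0, 40.0], [2.0, -0.0, 38.0], [2.0, -4.0, 41.0], [-33.0, -27.0, -4.0], [-30.0, -32.0, 7.0], [-35.0, -31.0, 3.0]]
red [[649.6, -247.1, 6.0], [677.4, -318.6, 6.0], [535.6, -369.8, 6.0], [508.3, -298.7, 6.0]] [ 592.7 -308.5    6. ]
green [[462.3, -265.4, 6.0], [499.3, -329.2, 6.0], [368.5, -402.6, 6.0], [332.1, -339.2, 6.0]] [ 415.5 -334.1    6. ]
```

View pics/crop0.png

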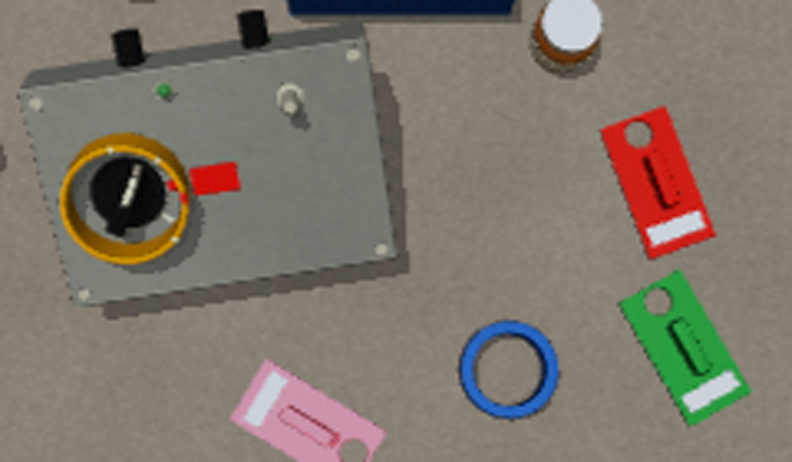

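```bash
python3 - <<'E'
from h import *
a=np.load("pan.npz");c,R=a["c"],a["R"]
for n in("top","scene"):
    d=np.load(n+"0.npy");p=cv2.imread(f"pics/{n}0.png");L=(cloud(n,d)-c)@R;H=hsv(p)
    near=np.hypot(L[...,0]-55,L[...,1]+58)<22
    flat=(np.hypot(L[...,0]-20,L[...,1]+60)<25)&(abs(L[...,2])<12);print(n,"face z",np.median(L[flat][:,2]))
    for lo,hi in((5,20),(20,35),(35,50)):
        q=L[near&(L[...,2]>lo)&(L[...,2]<hi)]
        if len(q):print(lo,hi,len(q),q.mean(0).round(1),q.min(0).round(1),q.max(0).round(1))
    y=(H[...,0]>15)&(H[...,0]<32)&(H[...,1]>120)&(abs(L[...,2]-40)<6)&(np.hypot(L[...,0]+17,L[...,1]-113)<75)
    q=L[y][:,:2];s=least_squares(lambda a:np.hypot(*(q-a[:2]).T)-57,[-16,113],loss="soft_l1",f_scale=2);print("collar",s.x,len(q),np.median(L[y][:,2]))
    e=(abs(L[...,2])<5)&(H[...,1]<60)
    for s_,k in(("yL",L[e&(abs(L[...,0]+16)<60)][:,1]),("x",L[e&(abs(L[...,1]-20)<60)][:,0])):
        k=k[abs(k)<260];print(s_,np.percentile(k,[0.3,99.7]).round(1),k.min().round(1),k.max().round(1))
if 1:
    p=cv2.imread("pics/scene0.png");cv2.imwrite("pics/crop1.png",cv2.resize(p[170:290,200:440],None,fx=3.3,fy=3.3,interpolation=2))
E
```

```text
top face z -0.22732016102108335
5 20 8 [ 58.1 -55.   12. ] [ 50.8 -62.3   5.4] [ 60.4 -45.6  18.7]
20 35 9 [ 58.  -54.2  26.8] [ 55.9 -62.   20.1] [ 60.5 -49.4  34.8]
35 50 19 [ 53.  -56.1  39.2] [ 45.7 -61.9  35.5] [ 59.4 -48.9  42.1]
collar [-16.62805781 113.39986498] 223 38.956935340328656
yL [-134.8  192.9] -135.7 193.8
x [-131.2   97.1] -131.8 98.4
scene face z -0.388863338844253
5 20 18 [ 60.1 -53.7  12.4] [ 51.9 -60.6   5.3] [ 66.  -46.6  19.2]
20 35 22 [ 58.7 -54.5  27.2] [ 52.4 -60.6  20. ] [ 67.4 -47.6  34. ]
35 50 10 [ 58.3 -53.9  37.9] [ 51.1 -60.   35.2] [ 70.  -47.   40.7]
collar [-12.90033852 115.85543691] 145 37.55734941854452
yL [-132.4  195.1] -132.8 197.8
x [-128.8  102.3] -131.2 102.7
```

View pics/crop1.png

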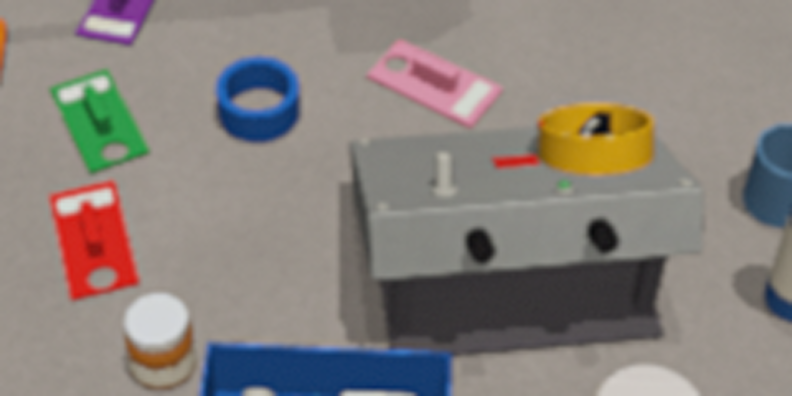

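```bash
cat >> h.py <<'E'
a=np.load("pan.npz");PR=a["R"];PO=a["c"]+PR@np.array([-15.8,29.5,-0.5])
def pan(x,y,z): return PO+PR@np.array([x,y,z],float)
def go(p,R):
    s=r.sense();C=Ro.from_euler("xyz",s["tcp_rot"],degrees=True).as_matrix()
    rv=Ro.from_matrix(C.T@R).as_rotvec()
    print("shift",(C.T@(p-s["tool_pos"])).round(1).tolist(),"turn",rv.round(3).tolist(),"deg",np.degrees(np.linalg.norm(rv)).round(1),"t",s["time"])
def selR(ang): # tool x = -bar direction
    b=PR@np.array([np.cos(ang),-np.sin(ang),0]);z=-PR[:,2];return np.stack([-b,np.cross(z,-b),z],1)
E
python3 - <<'E'
from h import *
print(PO,pan(0,85,40)); go(pan(0,85,150),selR(0.5))
E
```

```text
[576.88891244 150.8930986  140.61066193] [543.94818943 231.76280101 175.25167808]
shift [534.8, -658.6, -39.0] turn [-0.673, 0.113, -2.409] deg 143.4 t 0.1
```

>>> jog_arm:
  rows:
    - [[535,-659,-39],[-0.673,0.113,-2.409]]
    - [[535,-659,-39],[-0.673,0.113,-2.409]]
    - [[535,-659,-39],[-0.673,0.113,-2.409]]
    - [[535,-659,-39],[-0.673,0.113,-2.409]]
    - [[535,-659,-39],[-0.673,0.113,-2.409]]
    - [[535,-659,-39],[-0.673,0.113,-2.409]]
    - [[535,-659,-39],[-0.673,0.113,-2.409]]
    - [[535,-659,-39],[-0.673,0.113,-2.409]]
    - [[535,-659,-39],[-0.673,0.113,-2.409]]
    - [[535,-659,-39],[-0.673,0.113,-2.409]]
  grip: 46

```text
time: 1.1
tool_pos: [383.7, -107.7, 254.8]
tcp_rot: [162.7, 10.8, 100.5]
ft_force: [0.8, 0.0, -0.9]
finger_gap: 45.9
grip_force: 0.0
```

```bash
python3 - <<'E'
from h import *
s=r.sense();print(s["joint_pos"].round(1),s["tool_pos"].round(1),s["finger_gap"]); go(pan(0,85,150),selR(0.5))
E
```

```text
[-24.3 -51.1 129.9   1.3  80.9 -36.5] [ 383.7 -107.7  254.8] 45.934558612670486
shift [297.6, 178.9, -20.4] turn [-0.28, 0.029, -0.962] deg 57.5 t 1.1
```

>>> jog_arm:
  rows:
    - [[298,179,-20],[-0.28,0.029,-0.962]]
    - [[298,179,-20],[-0.28,0.029,-0.962]]
    - [[298,179,-20],[-0.28,0.029,-0.962]]
    - [[298,179,-20],[-0.28,0.029,-0.962]]
    - [[298,179,-20],[-0.28,0.029,-0.962]]
    - [[298,179,-20],[-0.28,0.029,-0.962]]
    - [[298,179,-20],[-0.28,0.029,-0.962]]
    - [[298,179,-20],[-0.28,0.029,-0.962]]
    - [[298,179,-20],[-0.28,0.029,-0.962]]
    - [[298,179,-20],[-0.28,0.029,-0.962]]

```text
time: 2.1
tool_pos: [490.7, 220.6, 270.8]
tcp_rot: [164.5, 26.0, 156.3]
ft_force: [0.3, -0.0, -0.2]
finger_gap: 45.9
grip_force: 0.0
```

```bash
python3 - <<'E'
from h import *
s=r.sense();print(s["joint_pos"].round(1),s["tool_pos"].round(1),s["finger_gap"]); go(pan(0,85,150),selR(0.5));go(pan(0,85,12),selR(0.5))
E
```

```text
[ 23.9 -31.5 119.9  -8.6  62.8 -44. ] [490.7 220.6 270.8] 45.91057455469743
shift [2.0, 2.0, -0.1] turn [-0.003, 0.001, -0.006] deg 0.4 t 2.1
shift [2.2, 2.4, 137.9] turn [-0.003, 0.001, -0.006] deg 0.4 t 2.1
```

>>> jog_arm:
  rows:
    - [[2,2,40],[-0.003,0.001,-0.006]]
    - [[2,2,75],[-0.003,0.001,-0.006]]
    - [[2,2,100],[-0.003,0.001,-0.006]]
    - [[2,2,112],[-0.003,0.001,-0.006]]
    - [[2,2,124],[-0.003,0.001,-0.006]]
    - [[2,2,137],[-0.003,0.001,-0.006]]
    - [[2,2,137],[-0.003,0.001,-0.006]]

```text
time: 2.8
tool_pos: [557.8, 233.6, 151.7]
tcp_rot: [164.5, 26.0, 156.7]
ft_force: [0.0, 0.8, -0.0]
finger_gap: 45.8
grip_force: 0.0
```

>>> jog_arm:
  rows:
    - [[0,0,0],[0,0,0]]
    - [[0,0,0],[0,0,0]]
    - [[0,0,0],[0,0,0]]
    - [[0,0,0],[0,0,0]]
    - [[0,0,0],[0,0,0]]
    - [[0,0,0],[0,0,0]]
  grip: 10
  force: 40

```text
time: 3.4
tool_pos: [558.1, 233.7, 153.9]
tcp_rot: [164.5, 26.2, 156.7]
ft_force: [-4.2, -5.9, 5.5]
finger_gap: 17.4
grip_force: 38.8
```

```bash
python3 - <<'E'
from h import *
s=r.sense();print(s["joint_pos"].round(1),s["ft_force"].round(1),s["finger_gap"]); go(pan(0,85,12),selR(0.5));go(pan(0,85,12),selR(np.pi/2))
E
```

```text
[ 21.7 -14.2 119.7  -9.   45.4 -43.9] [-4.2 -5.9  5.5] 17.421186797583164
shift [1.6, -0.5, 2.3] turn [0.001, 0.002, 0.001] deg 0.2 t 3.4
shift [1.6, -0.5, 2.3] turn [0.002, 0.002, 1.072] deg 61.4 t 3.4
```

>>> jog_arm:
  rows:
    - [[0,0,-1],[0,0,0.12]]
    - [[0,0,-1],[0,0,0.24]]
    - [[0,0,-1],[0,0,0.36]]
    - [[0,0,-1],[0,0,0.48]]
    - [[0,0,-1],[0,0,0.6]]
    - [[0,0,-1],[0,0,0.72]]
    - [[0,0,-1],[0,0,0.84]]
    - [[0,0,-1],[0,0,0.96]]
    - [[0,0,-1],[0,0,1.07]]
    - [[0,0,-1],[0,0,1.08]]

```text
time: 4.4
tool_pos: [556.5, 232.4, 152.9]
tcp_rot: [150.1, -0.2, 98.3]
ft_force: [-4.7, -10.6, 1.8]
finger_gap: 17.0
grip_force: 43.0
```

>>> jog_arm:
  rows:
    - [[0,0,0],[0,0,0]]
    - [[0,0,0],[0,0,0]]
    - [[0,0,0],[0,0,0]]

```text
time: 4.7
tool_pos: [556.5, 232.4, 152.9]
tcp_rot: [150.1, -0.1, 98.5]
ft_force: [-4.9, -10.1, 2.0]
finger_gap: 17.5
grip_force: 43.1
```

```bash
python3 - <<'E'
from h import *
s=r.sense();print(s["joint_pos"].round(1),s["ft_force"].round(1),s["wrist_torque"].round(2),s["finger_gap"]); go(pan(0,85,12),selR(np.pi/2))
E
```

```text
[ 21.7 -14.3 119.8  -9.1  45.6  17.9] [ -4.9 -10.1   2. ] [-1.45  0.82 -0.92] 17.503960968019985
shift [1.3, 0.3, 2.4] turn [-0.001, 0.002, -0.008] deg 0.5 t 4.7
```

>>> jog_arm:
  rows:
    - [[0,0,0],[0,0,0]]
    - [[0,0,0],[0,0,0]]
    - [[0,0,0],[0,0,0]]
    - [[0,0,0],[0,0,0]]
    - [[0,0,-15],[0,0,0]]
    - [[0,0,-40],[0,0,0]]
    - [[0,0,-80],[0,0,0]]
    - [[0,0,-130],[0,0,0]]
    - [[0,0,-170],[0,0,0]]
    - [[0,0,-170],[0,0,0]]
  grip: 46

```text
time: 5.7
tool_pos: [474.0, 222.1, 308.9]
tcp_rot: [149.3, -0.5, 98.6]
ft_force: [1.1, 0.8, 0.1]
finger_gap: 46.1
grip_force: 0.0
```

```bash
python3 - <<'E'
from h import *
y=np.radians(19.85);x=np.array([np.cos(y),np.sin(y),0]);z=np.array([0,0,-1.]);R=np.stack([x,np.cross(z,x),z],1)
go(np.array([592.7,-308.5,200]),R)
s=r.sense();print(s["joint_pos"].round(1),s["tool_pos"].round(1))
E
```

```text
shift [-543.2, -20.9, 109.3] turn [0.443, -0.374, 1.337] deg 83.5 t 5.7
[ 25.  -35.2 118.6  -8.6  67.1  17.8] [474.  222.1 308.9]
```

>>> jog_arm:
  rows:
    - [[-543,-21,109],[0.443,-0.374,1.337]]
    - [[-543,-21,109],[0.443,-0.374,1.337]]
    - [[-543,-21,109],[0.443,-0.374,1.337]]
    - [[-543,-21,109],[0.443,-0.374,1.337]]
    - [[-543,-21,109],[0.443,-0.374,1.337]]
    - [[-543,-21,109],[0.443,-0.374,1.337]]
    - [[-543,-21,109],[0.443,-0.374,1.337]]
    - [[-543,-21,109],[0.443,-0.374,1.337]]
    - [[-543,-21,109],[0.443,-0.374,1.337]]
    - [[-543,-21,109],[0.443,-0.374,1.337]]

```text
time: 6.7
tool_pos: [578.9, -260.2, 202.3]
tcp_rot: [-179.9, 0.8, 19.5]
ft_force: [0.9, 1.1, 1.4]
finger_gap: 46.0
grip_force: 0.0
```

>>> jog_arm:
  rows:
    - [[0,0,0],[0,0,0]]

```text
time: 6.8
tool_pos: [576.7, -263.6, 195.6]
tcp_rot: [-179.6, 1.2, 19.3]
ft_force: [-1.1, 1.2, -0.7]
finger_gap: 45.8
grip_force: 0.0
```

```bash
python3 - <<'E'
from h import *
p,d=r.snapshot("top");W=cloud("top",d);L=(W-PO)@PR;L=L-[0,85,0];H=hsv(p)
blk=(np.hypot(L[...,0],L[...,1])<40)&(abs(L[...,2]-40)<7)&(H[...,1]<60)&(H[...,2]>150)
q=L[blk];print(q.round().tolist())
if len(q)>3: v=np.linalg.svd(q[:,:2]-q[:,:2].mean(0))[2][0];v*=np.sign(q[:,:2].mean(0)@v);print("pointer cw deg",np.degrees(np.arctan2(-v[1],v[0])))
ps,ds=r.snapshot("scene");cv2.imwrite("pics/scene1.png",ps)
mk=((hsv(ps)[...,0]<6)|(hsv(ps)[...,0]>174))&(hsv(ps)[...,1]>130);mk=mk.astype(np.uint8);mk[:,:195]=0;mk[:,260:]=0;mk[:210]=0;mk[275:]=0
cs=max(cv2.findContours(mk,0,2)[0],key=cv2.contourArea);b=np.array([ray("scene",*k,np.array([0,0,1.]),6) for k in cs[:,0].astype(float)])
bb=cv2.minAreaRect(b[:,:2].astype(np.float32));print("red from scene",bb)
y=np.radians(19.85);x=np.array([np.cos(y),np.sin(y),0]);z=np.array([0,0,-1.]);R=np.stack([x,np.cross(z,x),z],1)
go(np.array([592.7,-308.5,200]),R);go(np.array([592.7,-308.5,11]),R)
s=r.sense();print(s["joint_pos"].round(1),s["tool_pos"].round(1))
cv2.imwrite("pics/crop2.png",cv2.resize(p[120:260,200:440],None,fx=3.3,fy=3.3,interpolation=2))
E
```

```text
[[-0.0, -17.0, 42.0], [-1.0, -20.0, 41.0], [-2.0, -23.0, 41.0], [-1.0, -27.0, 45.0], [-3.0, -29.0, 40.0], [-4.0, -31.0, 37.0], [-2.0, -4.0, 41.0], [-2.0, -7.0, 41.0], [-4.0, -10.0, 38.0], [-4.0, -13.0, 39.0], [-4.0, -16.0, 39.0], [-5.0, -19.0, 40.0]]
pointer cw deg 90.3971668078486
red from scene ((596.965576171875, -305.49310302734375), (152.91537475585938, 74.11945343017578), 19.943206787109375)
shift [-2.6, 51.5, 0.2] turn [-0.003, 0.015, -0.002] deg 0.9 t 6.9
shift [0.2, 52.0, 189.2] turn [-0.003, 0.015, -0.002] deg 0.9 t 6.9
[-28.5  14.1  81.   -0.5  85.5  41.8] [ 577.7 -259.2  200.3]
```

View pics/crop2.png

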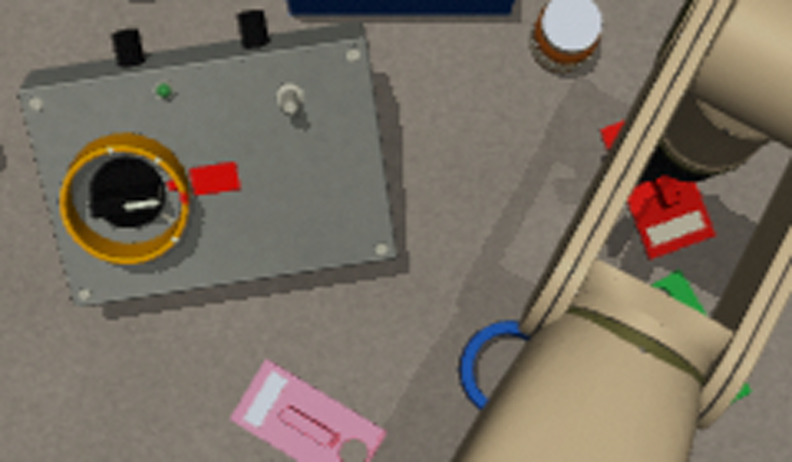

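```bash
cat >> h.py <<'E'
y=np.radians(19.9);x=np.array([np.cos(y),np.sin(y),0]);z=np.array([0,0,-1.]);TR=np.stack([x,np.cross(z,x),z],1)
E
python3 - <<'E'
from h import *
go(np.array([594.8,-307,60]),TR)
E
```

```text
shift [2.0, 51.2, 140.1] turn [-0.003, 0.015, -0.003] deg 0.9 t 6.9
```

>>> jog_arm:
  rows:
    - [[1,30,20],[-0.003,0.015,-0.003]]
    - [[2,51,55],[-0.003,0.015,-0.003]]
    - [[2,51,100],[-0.003,0.015,-0.003]]
    - [[2,51,130],[-0.003,0.015,-0.003]]
    - [[2,51,140],[-0.003,0.015,-0.003]]
    - [[2,51,140],[-0.003,0.015,-0.003]]
    - [[2,51,140],[-0.003,0.015,-0.003]]

```text
time: 7.6
tool_pos: [597.7, -306.2, 66.6]
tcp_rot: [179.6, -0.3, 20.1]
ft_force: [0.4, 0.4, -0.1]
finger_gap: 45.7
grip_force: 0.0
```

```bash
python3 - <<'E'
from h import *
go(np.array([594.8,-307,12]),TR)
E
```

```text
shift [-3.3, -0.6, 54.6] turn [0.007, -0.006, 0.003] deg 0.5 t 7.6
```

>>> jog_arm:
  rows:
    - [[-3,-1,30],[0.006,-0.006,0.003]]
    - [[-3,-1,45],[0.006,-0.006,0.003]]
    - [[-3,-1,54],[0.006,-0.006,0.003]]
    - [[-3,-1,54],[0.006,-0.006,0.003]]
    - [[-3,-1,54],[0.006,-0.006,0.003]]

```text
time: 8.1
tool_pos: [593.7, -306.7, 10.4]
tcp_rot: [-179.9, 0.1, 19.8]
ft_force: [-0.7, -0.2, 0.9]
finger_gap: 46.2
grip_force: 0.0
```

```bash
python3 - <<'E'
from h import *
go(np.array([594.8,-307,12]),TR);s=r.sense();print(s["tool_pos"],s["tcp_rot"],s["ft_force"])
E
```

```text
shift [0.9, 0.7, -1.6] turn [-0.001, 0.002, -0.001] deg 0.2 t 8.1
[ 593.67948158 -306.69486588   10.41072448] [-1.79921773e+02  1.23551971e-01  1.98179800e+01] [-0.74754537 -0.23377947  0.94181556]
```

>>> jog_arm:
  rows:
    - [[1,1,-1.5],[0,0,0]]
    - [[1,1,-1.5],[0,0,0]]
    - [[1,1,-1.5],[0,0,0]]
    - [[1,1,-1.5],[0,0,0]]
    - [[1,1,-1.5],[0,0,0]]
    - [[1,1,-1.5],[0,0,0]]
    - [[1,1,-1.5],[0,0,0]]
  grip: 5
  force: 60

```text
time: 8.8
tool_pos: [595.6, -307.8, 12.7]
tcp_rot: [180.0, 0.1, 19.8]
ft_force: [0.5, -0.9, 5.8]
finger_gap: 14.9
grip_force: 59.7
```

```bash
python3 - <<'E'
from h import *
go(np.array([594.8,-307,12]),TR);s=r.sense();print(s["tool_pos"],s["tcp_rot"],s["ft_force"],s["finger_gap"])
E
```

```text
shift [-0.5, -1.0, 0.7] turn [0.0, 0.001, -0.001] deg 0.1 t 8.8
[ 595.61532871 -307.77043726   12.7092752 ] [1.79991566e+02 5.80337171e-02 1.98156093e+01] [ 0.4723172 -0.8630412  5.7598572] 14.919316942746745
```

>>> jog_arm:
  rows:
    - [[0,0,-10],[0,0,0]]
    - [[0,0,-30],[0,0,0]]
    - [[0,0,-60],[0,0,0]]
    - [[0,0,-100],[0,0,0]]
    - [[0,0,-140],[0,0,0]]
    - [[0,0,-180],[0,0,0]]
    - [[0,0,-200],[0,0,0]]
    - [[0,0,-200],[0,0,0]]
    - [[0,0,-200],[0,0,0]]

```text
time: 9.7
tool_pos: [595.0, -307.2, 210.9]
tcp_rot: [-179.9, 0.2, 19.8]
ft_force: [-0.3, 0.2, -1.8]
finger_gap: 14.9
grip_force: 58.8
```

```bash
cat >> h.py <<'E'
HR=np.stack([PR[:,0],-PR[:,1],-PR[:,2]],1)
def hang(h,dx=0,dy=0): go(pan(14.5+dx,-85+dy,12.7+h),HR)
E
python3 - <<'E'
from h import *
hang(110);s=r.sense();print(s["tool_pos"],s["ft_force"],s["finger_gap"])
E
```

```text
shift [74.2, -362.9, -42.7] turn [-0.051, 0.525, 0.185] deg 32.0 t 9.7
[ 594.97257947 -307.18610543  210.92618285] [-0.32209871  0.20254563 -1.84910879] 14.934777160601243
```

>>> jog_arm:
  rows:
    - [[8,-40,-20],[-0.005,0.052,0.018]]
    - [[16,-80,-42],[-0.01,0.105,0.037]]
    - [[24,-120,-42],[-0.015,0.158,0.056]]
    - [[32,-160,-42],[-0.02,0.21,0.074]]
    - [[40,-200,-42],[-0.026,0.262,0.093]]
    - [[48,-240,-42],[-0.031,0.315,0.111]]
    - [[56,-280,-42],[-0.036,0.368,0.13]]
    - [[64,-320,-42],[-0.041,0.42,0.148]]
    - [[74,-363,-43],[-0.051,0.525,0.185]]
    - [[74,-363,-43],[-0.051,0.525,0.185]]

```text
time: 10.7
tool_pos: [536.4, 64.2, 247.0]
tcp_rot: [-179.7, -29.6, 9.0]
ft_force: [0.2, 0.6, -2.0]
finger_gap: 14.8
grip_force: 59.1
```

>>> jog_arm:
  rows:
    - [[0,0,0],[0,0,0]]
    - [[0,0,0],[0,0,0]]
    - [[0,0,0],[0,0,0]]

```text
time: 11.0
tool_pos: [542.5, 58.0, 254.7]
tcp_rot: [-180.0, -29.9, 8.9]
ft_force: [-0.0, -0.5, -0.9]
finger_gap: 14.8
grip_force: 59.1
```

```bash
python3 - <<'E'
from h import *
s=r.sense();C=Ro.from_euler("xyz",s["tcp_rot"],degrees=True).as_matrix()
hang(110);hang(55);print(s["finger_gap"],s["joint_pos"].round(1))
for n in("top","scene"):
    p,d=r.snapshot(n);cv2.imwrite(f"pics/{n}2.png",p);H=hsv(p);W=cloud(n,d);T=(W-s["tool_pos"])@C
    m=((H[...,0]<6)|(H[...,0]>174))&(H[...,1]>120)&(abs(T[...,2]-7)<12)&(np.hypot(T[...,0],T[...,1])<110)
    m=m.astype(np.uint8);q=T[m>0];print(n,len(q),q.min(0).round(1),q.max(0).round(1),np.median(q,0).round(1))
    # hole: interior non-red pixels by contour hierarchy, cast on plane of top (tool z ~6.7) 
    cs,hi=cv2.findContours(m,cv2.RETR_CCOMP,2)
    pn=C[:,2];pd=pn@s["tool_pos"]+6.7
    for k,cc in enumerate(cs):
        if hi[0][k][3]>=0 and cv2.contourArea(cc)>15:
            (u,v),_,_=cv2.fitEllipse(cc) if len(cc)>4 else cv2.minAreaRect(cc);print(" hole px",u,v,((ray(n,u,v,pn,pd)-s["tool_pos"])@C).round(1))
    c=[(p[:,:,0].shape)]
p=cv2.imread("pics/top2.png");q=cv2.imread("pics/scene2.png")
cv2.imwrite("pics/both2.png",np.vstack([cv2.resize(p[110:230,220:400],(450,300)),cv2.resize(q[140:260,260:440],(450,300))]))
E
```

```text
shift [-0.6, -1.4, 0.2] turn [0.0, 0.001, -0.001] deg 0.1 t 11.0
shift [-0.6, -1.4, 55.2] turn [0.0, 0.001, -0.001] deg 0.1 t 11.0
14.783887451429544 [ -3.4 -31.6 121.6   7.   60.8  76. ]
top 563 [-13.3 -36.5  -4.9] [74.9 38.6 15.4] [34.6  1.3  5.8]
 hole px 288.5 159.2550048828125 [55.3  1.5  6.7]
scene 238 [-75.  -36.9  -4.8] [80.5 35.9 14. ] [34.8  3.3  6.4]
```

View pics/both2.png

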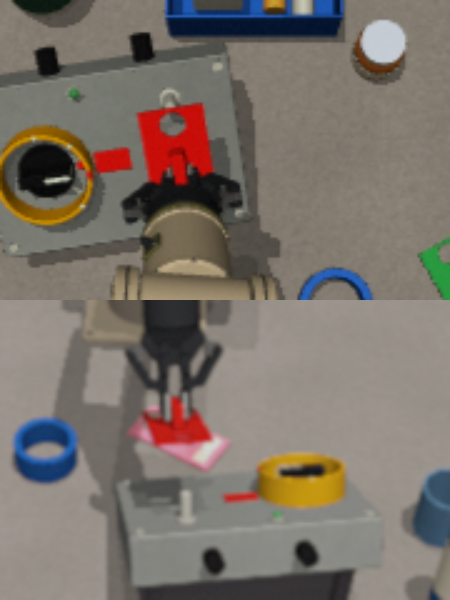

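>>> jog_arm:
  rows:
    - [[-1,-1,25],[0,0,0]]
    - [[-1,-1,45],[0,0,0]]
    - [[-1,-1,60],[0,0,0]]
    - [[-1,-1,70],[0,0,0]]
    - [[-1,-1,80],[0,0,0]]
    - [[-1,-1,80],[0,0,0]]
    - [[-1,-1,80],[0,0,0]]

```text
time: 11.8
tool_pos: [580.5, 66.2, 185.0]
tcp_rot: [-180.0, -30.0, 8.9]
ft_force: [-1.2, -0.3, -1.7]
finger_gap: 15.0
grip_force: 59.1
```

```bash
python3 - <<'E'
from h import *
s=r.sense();hang(30);hang(0);print(s["ft_force"],s["wrist_torque"],s["finger_gap"])
p,d=r.snapshot("top");q,_=r.snapshot("scene")
cv2.imwrite("pics/both3.png",np.vstack([cv2.resize(p[120:200,240:360],(450,300)),cv2.resize(q[180:260,280:400],(450,300))]))
E
```

```text
shift [0.6, 0.8, 0.5] turn [-0.001, 0.0, -0.0] deg 0.0 t 11.8
shift [0.6, 0.8, 30.5] turn [-0.001, 0.0, -0.0] deg 0.0 t 11.8
[-1.19235067 -0.32693088 -1.73057092] [-0.08548514  0.32946032 -0.03408393] 14.95292770028599
```

View pics/both3.png

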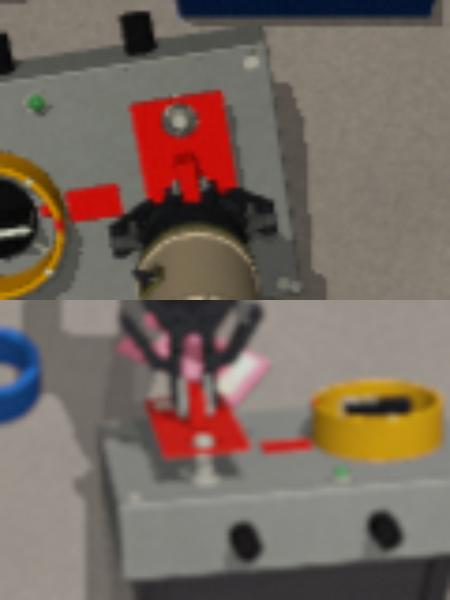

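The top view shows the peg tip at about (179,121) centred in the hole, and the scene view shows the tip just coming through it. I'll lower the rest.

>>> jog_arm:
  rows:
    - [[0,1,10],[0,0,0]]
    - [[0,1,18],[0,0,0]]
    - [[0,1,24],[0,0,0]]
    - [[0,1,27],[0,0,0]]
    - [[0,1,28.5],[0,0,0]]
    - [[0,1,28.5],[0,0,0]]
    - [[0,1,28.5],[0,0,0]]

```text
time: 12.6
tool_pos: [594.7, 67.6, 160.3]
tcp_rot: [-180.0, -30.0, 8.9]
ft_force: [0.5, 0.1, -0.8]
finger_gap: 15.0
grip_force: 59.1
```

```bash
python3 - <<'E'
from h import *
s=r.sense();hang(0);print(s["ft_force"],s["wrist_torque"],s["finger_gap"])
E
```

```text
shift [0.6, 0.0, 2.0] turn [-0.001, -0.0, 0.0] deg 0.0 t 12.6
[ 0.52924081  0.10990795 -0.80832938] [-0.06461507  0.35770354  0.02714543] 14.975932219958803
```

>>> jog_arm:
  rows:
    - [[-2,0,1],[0,0,0]]
    - [[-4,0,2],[0,0,0]]
    - [[-4,0,2.5],[0,0,0]]
    - [[-4,0,2.5],[0,0,0]]
    - [[-4,0,2.5],[0,0,0]]

```text
time: 13.1
tool_pos: [593.1, 67.3, 157.0]
tcp_rot: [-180.0, -30.1, 8.9]
ft_force: [2.1, 1.9, 2.8]
finger_gap: 14.9
grip_force: 59.5
```

>>> jog_arm:
  rows:
    - [[0,0,0],[0,0,0]]
    - [[0,0,0],[0,0,0]]
    - [[0,0,0],[0,0,0]]
    - [[0,0,0],[0,0,0]]
    - [[0,0,0],[0,0,0]]
    - [[0,0,-5],[0,0,0]]
    - [[0,0,-20],[0,0,0]]
    - [[0,0,-50],[0,0,0]]
    - [[0,0,-90],[0,0,0]]
    - [[0,0,-120],[0,0,0]]
  grip: 46

```text
time: 14.1
tool_pos: [532.4, 57.8, 262.2]
tcp_rot: [-180.0, -30.1, 8.9]
ft_force: [1.2, 0.1, 0.7]
finger_gap: 45.9
grip_force: 0.0
```

>>> jog_arm:
  rows:
    - [[-40,0,-30],[0,0,0]]
    - [[-70,0,-60],[0,0,0]]
    - [[-70,0,-60],[0,0,0]]
    - [[-70,0,-60],[0,0,0]]
    - [[-70,0,-60],[0,0,0]]

```text
time: 14.6
tool_pos: [451.0, 44.2, 278.6]
tcp_rot: [-180.0, -29.8, 8.9]
ft_force: [-0.4, 1.0, 0.4]
finger_gap: 45.7
grip_force: 0.0
```

```bash
python3 - <<'E'
from h import *
for n in("top","scene"):
    p,d=r.snapshot(n);H=hsv(p);L=(cloud(n,d)-PO)@PR
    m=((H[...,0]<6)|(H[...,0]>174))&(H[...,1]>150)&(L[...,1]<-35)&(L[...,1]>-140)&(abs(L[...,0])<115)&(abs(L[...,2]-6)<8)
    q=L[m];print(n,len(q),q.min(0).round(1),q.max(0).round(1),"z med",np.median(q[:,2]).round(1),"fit",np.linalg.lstsq(np.c_[q[:,:2],np.ones(len(q))],q[:,2],rcond=None)[0].round(3))
    if n=="top":a=p
cv2.imwrite("pics/both4.png",np.vstack([cv2.resize(a[120:240,200:380],(450,300)),cv2.resize(p[150:270,260:440],(450,300))]))
print(r.sense()["time"])
E
```

```text
top 785 [ -69.4 -124.8   -1.4] [ 85.3 -49.1  13.4] z med 6.5 fit [3.000e-03 5.000e-03 6.806e+00]
scene 215 [ -52.8 -121.6   -1.3] [ 90.3 -48.6  13.1] z med 5.9 fit [-1.200e-02  4.000e-03  6.478e+00]
14.7
```

View pics/both4.png

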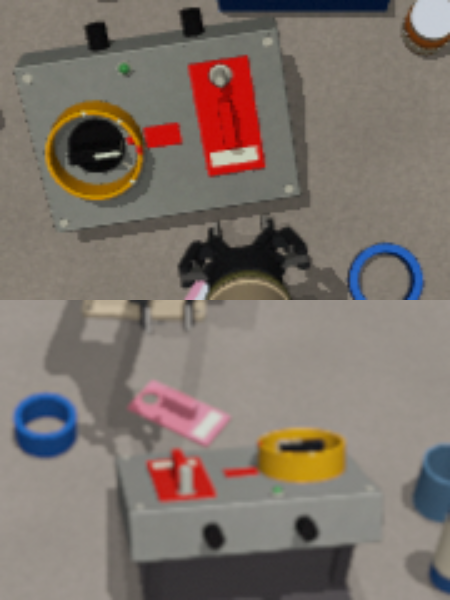

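The tag lies flat on the face (top view, peg at about (220,77)) and the gripper is clear of it. The pointer still points at the red mark.

```bash
python3 -c "
from bench import r
print(r.hand_in())"
```

```text
the job is handed in; nothing more can be done
None
```

I turned the selector to the red mark (measured 90.4° clockwise, target 90°), hung the red tag flat on the peg and let go, and handed the job in at about 15 s. The hand-in call did not report a verdict.

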